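# Open the code lock of a specimen transport case

### The job

Unlock the blue specimen case: roll the three thumbwheels, one at a time and with a light touch, until they read 4 - 7 - 2 from left to right as seen from the case's front (the robot's side). Then push the red release slide to the right until the hasp springs up, and let go, leaving the code set. Do not force the lock and leave the things standing around the case alone.

Things in the scene. Friction and masses are not known exactly. Their poses are not given: they have to be found in the camera images.
- case: blue specimen transport case, 260 (x) x 300 (y) mm, 4 kg, stands firm. Origin under its centre, front -x (robot's side), left +y. Front half of its top (x -130 to 0): flat steel lock plate, 95 mm above the bench. Rear half: closed lid, up to 18 mm higher. Wheel axles along y at x = -78 mm, wheels at y = 32, 0, -32 mm; slide's tab at x = -78, y = -100 mm.
- left_top (a point): drawn place of the top of the left wheel's rim, 105 mm above the bench, 10 mm above the plate; axes as the case. The seats are worn: the real rim stands up to 2 mm higher or lower, to be found by touch. All three wheels: black, 50 mm in diameter, 13 mm wide, 19 mm gaps; white digits 0 to 9 round the rim, 15.7 mm apart, upright as seen from the front. The top digit, between two red marks, counts
- middle_top (a point): the same for the middle wheel. A wheel is turned by pressing a fingertip on its top and drawing it forwards or back. A sprung ball clicks it into each digit and pulls it home from up to about 0.2 rad off once let go. Passing a click takes about 4 N along the rubbery rim, so a fingertip that presses with less than some 5 N slips (the grip varies)
- right_top (a point): the same for the right wheel. Each wheel's axle rests on a stiff leaf spring: it starts to give at 2 N, sinks about 1 mm per 7 N more and meets a hard stop 2.5 mm down, at about 20 N. Pressing that hard spoils the lock: stay well below
- left_wheel (a joint): the left thumbwheel (code digit 4). Reads 0.6283 rad x the digit on top (again every 6.2832; it turns endlessly). Grows as the wheel's top is rolled away from the case's front (to the case's +x), so that the next higher digit comes up from the front side. Starts up to 3 digits off, maybe right already.
- middle_wheel (a joint): the middle thumbwheel (code digit 7). Reads 0.6283 rad x the digit on top (again every 6.2832; it turns endlessly). Grows as the wheel's top is rolled away from the case's front (to the case's +x), so that the next higher digit comes up from the front side. Starts up to 3 digits off, maybe right already.
- right_wheel (a joint): the right thumbwheel (code digit 2). Reads 0.6283 rad x the digit on top (again every 6.2832; it turns endlessly). Grows as the wheel's top is rolled away from the case's front (to the case's +x), so that the next higher digit comes up from the front side. Starts up to 3 digits off, maybe right already.
- release_slide (a joint): the red release slide: 0 at rest, grows to 0.010 m (its end stop) as it is pushed to the right (the case's -y) against a return spring of 1.7 N at the start and 5 N at full travel. With the code set the hasp is let go at about 0.007 m. With any wheel wrong it stops dead at 0.001 to 0.003 m: do not push harder
- release_tab (a point): centre of the top of the slide's red tab, a block 24 mm (x) x 12 mm (y) standing 13 mm out of the plate; moves with the slide. The plate is bare for 55 mm between the right wheel and the tab
- hasp (a joint): the sprung aluminium hasp on the lid's front edge behind the wheels, 46 mm wide, lying from 37 mm behind the axle line back to the lid and at most 11 mm above the plate: 0 flat (locked); when the slide lets it go it springs up by itself to about 1.1 rad and stays up
- hasp_edge (a point): middle of the hasp's free front edge, 46 mm from its hinge and 103 mm above the bench when flat, about 140 mm when sprung up
- bottle: amber glass reagent bottle with black cap and paper label, 66 mm across, 150 mm tall, to the left of the case; origin under its centre. Leave alone
- screw_cap: loose black screw cap, 32 mm across, 18 mm high, on the bench near the case's front left corner; origin under its centre. Leave alone
- tube_rack: blue block rack of small tubes, 70 x 110 x 46 mm, to the right of the case; origin under its centre. Leave alone

How it is judged:
By the outcome, as a careful person would: the job done as asked, in the order asked, and still so for the second after the job is handed in, with the robot touching nothing.
It also fails if it takes over 64 s, if anything falls off the work surface, if the arm or the gripper's body presses on something with over 40 N, if the wrist force passes 120 N, or if a joint passes its speed limit or range.

### The arm

A 6-joint arm with a two-finger parallel gripper is mounted at the origin on the work surface. World frame = base frame: x ahead of the robot, y to its left, z up, the work surface at z = 0. Lengths are in m, angles in rad, forces in N, time in s.
With the tool pointing down it reaches from about 0.25 to 0.775 m from the base axis. Payload 4 kg.
Tool frame: the origin (TCP) lies midway between the tips of the shut fingers; the grasp point (between the pads) lies 19 mm behind it; z points along the fingers, y is the direction in which the jaws open and shut (so a half turn about z gives the same grasp; the last joint's range is limited). The gripper opens to 94 mm and grips with 3 to 60 N. Pads are 16 mm wide; open, the fingers measure 119 mm over their backs; the gripper's body (75 mm by 177 mm) begins 78 mm behind the grasp point.
Start: joints at [1.195, 0.087, 1.371, -0, 1.684, -0.103], TCP at [0.148, 0.53, 0.206] pointing down, gripper open.
Joint ranges: [-3.1, 3.1], [-0.76, 2.03], [0.27, 2.55], [-1.08, 4.22], [0.17, 2.65], [-2.57, 2.57]. Speed limits (rad/s): [2.79, 2.79, 3.14, 3.14, 3.14, 3.14].

### API

Orientations are given as [roll, pitch, yaw] about the fixed x, y, z axes, in that order (R = Rz(yaw) Ry(pitch) Rx(roll)).
In Python, from bench import get_obs, snapshot, ticket gives the robot as it stands.
- The arm moves only by the shell command python3 -m creep 'ROWS' [OPENING]. ROWS is JSON, a list that holds one entry, the list of rows, each a list of 4 numbers: the shift along the tool's x, y, z in mm, then the turn about the tool's z in degrees. A call has 1 to 8 rows; each row shifts and turns the commanded pose from where the row before left it, along the tool's axes as they then stand; what a row does not reach is not made up. A row lasts 1/8 s, in which the tool goes at most 62.5 mm and 10.7 degrees, less where a joint would pass 70% of its speed; a pose out of reach is approached as far as the arm can. A call with a gripper value outside its range is refused whole. OPENING is the opening, from 0 (shut) to 1 (fully open), set as the call begins (- or left out, the last holds). The fingers move at their own pace and stop on an object; the grip force is fixed at half the most. Time passes only in rows, so rows that do not move let the fingers close. It gives the time, the measured TCP pose, the force and the opening at its end, in the units of the state.
- get_obs(): the state, without advancing time (a new reading comes with each control period).
- snapshot(name): name is "scene" or "side" or "wrist"; returns a dict with "color" (420x560x3 uint8, red, green, blue), "depth" (420x560 float32, m along the optical axis (not along the pixel's ray), 0 where there is no reading), "fx", "fy", "cx", "cy" (pixels), "distortion" ([k1, k2, p1, p2, k3] as OpenCV has them; the pictures are not rectified), "extrinsics" (4x4, takes a point from world to camera coordinates). Camera axes: x right, y down, z forward; pixel columns grow to the right and rows downward; lengths in m; the calibration is good to about 2 mm. A picture is of the moment at which its call begins.
- ticket.close_job(): hands the job in, once; it reports no verdict.
The state is a dict: "time": time; "joint_positions": joint angles; "qvel": joint speeds; "joint_torque": joint torques, N m; "tool_pos": TCP position; "ee_rot": TCP orientation; "wrist_force": force on the tool from outside, world axes, zero at the start; "wrist_torque": the same for the moment, N m; "width": finger opening in m.
Only numpy, scipy, OpenCV 4.12 (cv2) and the standard library are available. Lean on these libraries where they do the work, as an engineer would, in place of code of your own. Each camera call takes 0.05 s, during which the arm holds its last target. There are 200 camera calls.

## Working session

There is one attempt and no reset: what is moved stays moved. The work goes in short steps, Python scripts to look and compute and a shell command to move; the robot and the scene stay as the last step left them, time stands still between calls to the robot, and variables do not carry over. Pictures are saved under pics/ and viewed, on a budget of 14 in all, crops included, one or two more only if the job needs it, and the job is handed in when it is done.

```bash
mkdir -p pics; ls; python3 - <<'E'
from bench import get_obs,snapshot
import cv2,numpy as np
o=get_obs()
for k in o: print(k,o[k])
for n in ("scene","side"):
    s=snapshot(n); cv2.imwrite(f"pics/{n}0.png",s["color"][:,:,::-1]); np.savez(f"pics/{n}0.npz",**s)
    E=np.array(s["extrinsics"]);print(n,s["fx"],s["cx"],s["cy"],s["distortion"],"cam",-E[:3,:3].T@E[:3,3],E[2,:3])
E
```

```text
pics
time 0.0
joint_positions [ 1.19490464e+00  8.79304259e-02  1.37228525e+00  7.48382672e-06
  1.68361301e+00 -1.03067938e-01]
qvel [ 5.44643115e-04 -9.74189066e-04 -2.41854884e-03  1.91064932e-04
  1.26829293e-03 -7.71339868e-05]
joint_torque [ 1.81675296e-04 -3.40186501e+01 -3.02422607e+01  7.17567257e-02
  3.30996746e-02 -2.01961711e-04]
tool_pos [0.14797285 0.52912823 0.20430191]
ee_rot [-3.13936925e+00 -2.37453862e-04  2.86876947e+00]
wrist_force [-0.59971419  0.44757441 -0.03058416]
wrist_torque [ 0.01029574  0.01063843 -0.02540918]
width 0.093975755497363
scene 501.67167632353494 276.2860434430719 202.59336028507374 [-0.10847757  0.          0.          0.          0.        ] cam [ 1.49717006 -0.22197362  0.9951624 ] [-0.69129158  0.21757698 -0.68904007]
side 385.5334553618841 270.88447508996995 206.41012449819488 [0.01566988 0.         0.         0.         0.        ] cam [0.28608651 0.5108984  0.65243037] [ 0.38447256 -0.58669308 -0.7127216 ]
```

View pics/scene0.png

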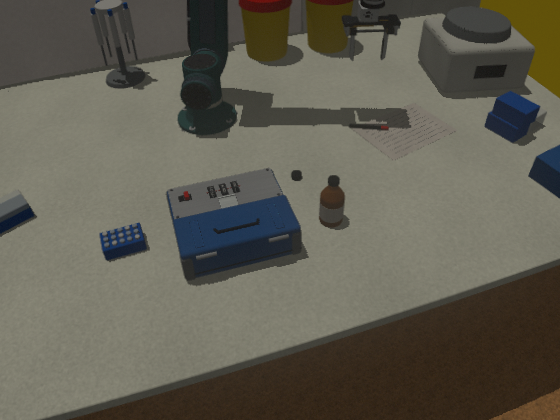

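View pics/side0.png

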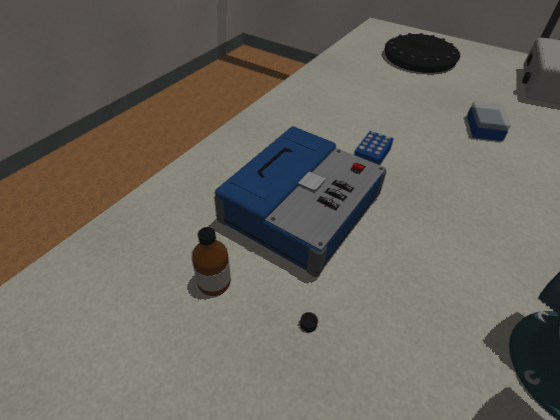

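The side view shows the plate with its front-left corner at (320,247), front-right corner at (384,170), wheels at about (328,203), (336,194), (343,185) and red tab at (358,167). In the scene view the bottle, cap and rack stand clear of the case.

```bash
cat > h.py <<'E'
import numpy as np,cv2
from scipy.optimize import least_squares
def cam(s):
    K=np.array([[s["fx"],0,s["cx"]],[0,s["fy"],s["cy"]],[0,0,1.]],float);return K,np.array(s["distortion"],float),np.array(s["extrinsics"],float)
def ray(s,px,z):
    K,d,E=cam(s);u=cv2.undistortPoints(np.array([[px]],float),K,d)[0,0]
    r=E[:3,:3].T@np.array([u[0],u[1],1]);c=-E[:3,:3].T@E[:3,3];return c+r*(z-c[2])/r[2]
def proj(s,P):
    K,d,E=cam(s);return cv2.projectPoints(np.array(P,float),cv2.Rodrigues(E[:3,:3])[0],E[:3,3],K,d)[0][:,0]
def c2w(c,P):
    P=np.array(P,float);a=c[2];R=np.array([[np.cos(a),-np.sin(a),0],[np.sin(a),np.cos(a),0],[0,0,1]]);return P@R.T+[c[0],c[1],0]
E
python3 - <<'E'
from h import *
s=np.load("pics/side0.npz")
for px,z in [((320,247),.095),((384,170),.095),((328,203),.105),((336,194),.105),((343,185),.105),((358,167),.108),((308,322),.009)]: print(px,ray(s,px,z).round(4))
P=[[-.130,.15,.095],[-.13,-.15,.095],[-.078,.032,.105],[-.078,0,.105],[-.078,-.032,.105],[-.078,-.1,.108]]
q=np.array([(320,247),(384,170),(328,203),(336,194),(343,185),(358,167)],float)
r=least_squares(lambda c:(proj(s,c2w(c,P))-q).ravel(),[.5,-.1,0]);print(r.x,r.fun.reshape(-1,2).round(1))
E
```

```text
(320, 247) [0.4538 0.0871 0.095 ]
(384, 170) [ 0.4426 -0.1885  0.095 ]
(328, 203) [ 0.4924 -0.0136  0.105 ]
(336, 194) [ 0.4913 -0.0464  0.105 ]
(343, 185) [ 0.4919 -0.0796  0.105 ]
(358, 167) [ 0.4902 -0.1488  0.108 ]
(308, 322) [0.4137 0.1858 0.009 ]
[ 0.57353193 -0.05342557 -0.02918899] [[-0.7  6.1]
 [ 3.3 -2. ]
 [-0.5 -2.4]
 [-0.8 -2.1]
 [-0.4 -1.4]
 [-0.6 -0.9]]
```

```bash
python3 -m creep '[[[-40,-43,-8,0],[-40,-43,-8,0],[-40,-43,-8,0],[-40,-43,-8,0],[-40,-43,-8,0],[-40,-43,-8,0],[-40,-43,-8,0],[-40,-43,-8,0]]]' 0
python3 -m creep '[[[-40,-43,-5,0],[-40,-43,-5,0],[-34,-45,-5,0],[0,0,0,10],[0,0,0,10],[0,0,0,10],[0,0,0,10],[0,0,0,10]]]'
python3 -m creep '[[[0,0,0,10],[0,0,0,10],[0,0,0,5.4],[0,0,0,0]]]'
python3 - <<'E'
from bench import get_obs,snapshot
import cv2,numpy as np
o=get_obs();print(o["tool_pos"],o["ee_rot"],o["joint_positions"])
s=snapshot("wrist"); cv2.imwrite("pics/w1.png",s["color"][:,:,::-1]); np.savez("pics/w1.npz",**s)
E=np.array(s["extrinsics"]);print(s["fx"],"cam",-E[:3,:3].T@E[:3,3],E[2,:3])
E
```

```text
time: 1.1
tool_pos: [0.364, 0.1104, 0.2695]
ee_rot: [3.141, 0.0, 2.869]
wrist_force: [0.6, 0.3, 0.6]
width: 0.0176
time: 2.1
tool_pos: [0.4379, -0.0447, 0.2839]
ee_rot: [-3.141, -0.001, 1.99]
wrist_force: [-0.4, 0.3, 0.0]
width: 0.0005
time: 2.6
tool_pos: [0.4379, -0.0446, 0.2839]
ee_rot: [-3.141, -0.0, 1.554]
wrist_force: [-1.3, -0.6, 0.7]
width: 0.0004
[ 0.43794296 -0.04463898  0.28394576] [-3.14058618e+00 -2.94752089e-04  1.55402494e+00] [-2.30569075e-01 -1.59812816e-01  1.45580743e+00  7.74213810e-05
  1.84664414e+00 -2.13776788e-01]
377.82084675401273 cam [0.43900937 0.03114097 0.46331363] [-0.00548313 -0.25972954 -0.96566583]
```

View pics/w1.png

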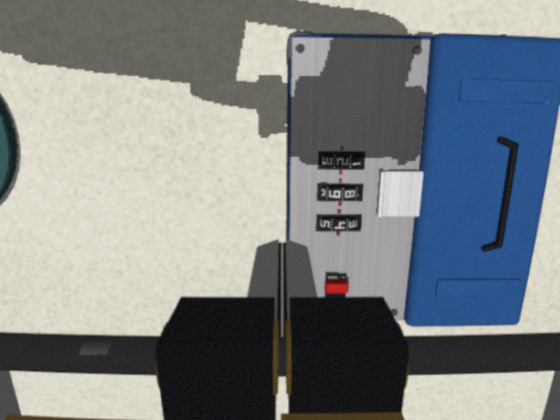

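The wrist view shows the plate with wheels at about (341,160), (340,192), (339,223), the tab at (336,286), and the hasp at (400,194). I'll rotate and enlarge it to read the digits.

```bash
python3 - <<'E'
from h import *
s=np.load("pics/w1.npz");c=s["color"]
im=cv2.rotate(c[140:245,300:380],cv2.ROTATE_90_COUNTERCLOCKWISE)
cv2.imwrite("pics/w1c.png",cv2.resize(im,None,fx=7,fy=7,interpolation=cv2.INTER_CUBIC)[:,:,::-1])
q=np.array([(341,160),(340,192),(339,223),(336.5,287)],float)
for p,z in zip(q,[.105,.105,.105,.108]):print(ray(s,p,z).round(4))
print(ray(s,(288,36),.095),ray(s,(288,318),.095))
E
```

```text
[ 0.4942 -0.0213  0.105 ]
[ 0.4939 -0.0526  0.105 ]
[ 0.4937 -0.0843  0.105 ]
[ 0.4924 -0.153   0.108 ]
[0.44518266 0.09170573 0.095     ] [ 0.44177495 -0.19673108  0.095     ]
```

View pics/w1c.png

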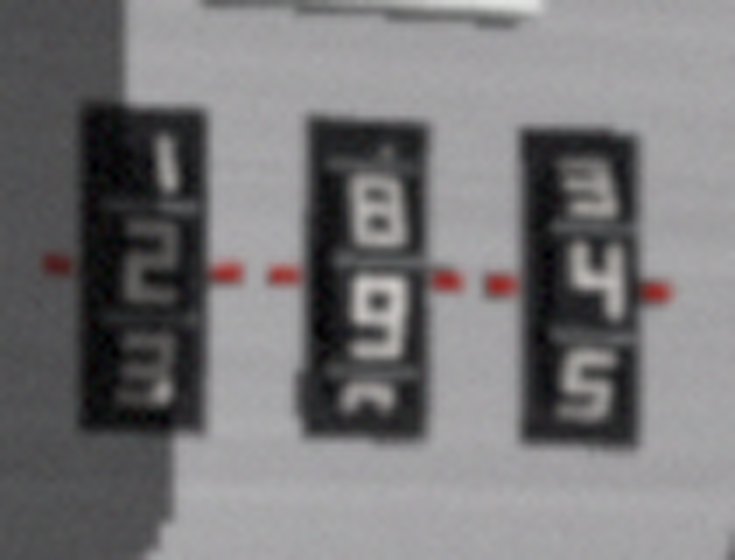

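Top digits: left 2, right 4, and the middle sits between 8 and 9 (about 8.6). So the moves needed are left +2, middle about -1.6, right -2. The two cameras disagree by about 6 mm in y, so I'll use the red tab as a check.

```bash
python3 - <<'E'
from h import *
for n in ("side0","w1"):
    s=np.load(f"pics/{n}.npz");c=s["color"].astype(int)
    m=((c[...,0]>110)&(c[...,1]<60)&(c[...,2]<60)).astype(np.uint8)
    k,l,st,ce=cv2.connectedComponentsWithStats(m)
    i=1+np.argmax(st[1:,4]);print(n,st[i],ce[i],ray(s,ce[i],.108).round(4))
    K,d,E=cam(s);v,u=map(int,ce[i][::-1]);D=s["depth"][v,u];x=cv2.undistortPoints(np.array([[ce[i]]]),K,d)[0,0]
    print(D,(E[:3,:3].T@(np.array([x[0]*D,x[1]*D,D])-E[:3,3])).round(4))
E
python3 -m creep '[[[25,49,0,0],[0,0,60,0],[0,0,60,0],[0,0,40,0],[0,0,0,0],[0,0,0,0]]]'
python3 -c "
from bench import *
import cv2
o=get_obs();print(o['tool_pos'],o['wrist_force'])
s=snapshot('side');w=snapshot('wrist')
import numpy as np
a=cv2.resize(s['color'][140:240,290:400],None,fx=4,fy=4,interpolation=cv2.INTER_CUBIC);b=w['color'][100:300,200:450]
b=cv2.resize(b,(500,400));cv2.imwrite('pics/c2.png',np.hstack([a,b])[:,:,::-1][:,:800] if 0 else cv2.resize(np.hstack([a,b]),(800,340))[:,:,::-1])"
```

```text
side0 [354 163   9   5  16] [358.     165.1875] [ 0.4929 -0.1546  0.108 ]
0.8585366 [ 0.4931 -0.155   0.1077]
w1 [325 283  23  11 226] [336.12389381 287.64159292] [ 0.4921 -0.1538  0.108 ]
0.39134565 [ 0.4921 -0.154   0.1075]
time: 3.4
tool_pos: [0.4888, -0.0208, 0.1264]
ee_rot: [3.139, 0.0, 1.553]
wrist_force: [-0.3, 0.2, -0.4]
width: 0.0005
[ 0.48877302 -0.0207506   0.12643636] [-0.25029351  0.22446019 -0.42105595]
```

View pics/c2.png

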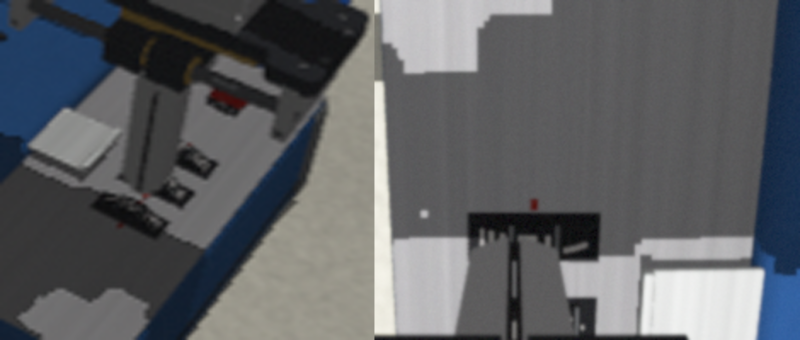

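The left panel shows the fingertip directly over the left wheel and clear of the others. The right panel shows the tip at about (515,235), over that wheel's digits. Both cameras put the tab at (0.4925, -0.154), so the wheels are at y of about -0.022, -0.054 and -0.086, with x near 0.494. Next I feel for the left rim.

```bash
python3 -m creep '[[[-1,0,8,0],[0,0,8,0],[0,0,1,0],[0,0,0,0]]]'
python3 -m creep '[[[0,0,1,0],[0,0,0,0]]]'
python3 -m creep '[[[0,0,1,0],[0,0,0,0]]]'
```

```text
time: 4.0
tool_pos: [0.4874, -0.0215, 0.1072]
ee_rot: [-3.141, -0.0, 1.553]
wrist_force: [-0.7, 0.5, 0.8]
width: 0.0003
time: 4.25
tool_pos: [0.4877, -0.0215, 0.1065]
ee_rot: [3.141, -0.0, 1.553]
wrist_force: [-0.5, 0.3, -0.4]
width: 0.0005
time: 4.5
tool_pos: [0.4876, -0.0215, 0.1054]
ee_rot: [-3.142, -0.0, 1.553]
wrist_force: [0.7, 0.5, -0.2]
width: 0.0003
```

```bash
python3 -m creep '[[[0,0,0.5,0],[0,0,0,0]]]' | grep -E "pos|force"
python3 -m creep '[[[0,0,0.5,0],[0,0,0,0]]]'| grep -E "pos|force"
```

```text
tool_pos: [0.4876, -0.0216, 0.1049]
wrist_force: [-0.4, -0.2, 0.0]
tool_pos: [0.4876, -0.0216, 0.1044]
wrist_force: [0.1, 0.1, 0.2]
```

```bash
python3 -m creep '[[[0,0,0.5,0],[0,0,0,0]]]' | grep -E "pos|force"
```

```text
tool_pos: [0.4875, -0.0216, 0.1039]
wrist_force: [0.2, 0.5, -0.2]
```

```bash
python3 -m creep '[[[0,0,0.5,0],[0,0,0,0]]]' | grep -E "pos|force"
```

```text
tool_pos: [0.4876, -0.0216, 0.1034]
wrist_force: [-0.6, -1.0, -0.8]
```

```bash
python3 -m creep '[[[0,0,0.5,0],[0,0,0,0]]]' | grep -E "pos|force"
```

```text
tool_pos: [0.4876, -0.0216, 0.1029]
wrist_force: [-0.8, -0.2, 0.1]
```

```bash
python3 -m creep '[[[0,0,0.5,0],[0,0,0,0]]]' | grep -E "pos|force"
```

```text
tool_pos: [0.4877, -0.0216, 0.1026]
wrist_force: [-0.5, 0.6, -0.0]
```

```bash
python3 -m creep '[[[0,0,0.5,0],[0,0,0,0]]]' | grep -E "pos|force"
```

```text
tool_pos: [0.4877, -0.0216, 0.1023]
wrist_force: [-1.2, 0.7, 3.0]
```

```bash
python3 -m creep '[[[0,0,0.5,0],[0,0,0,0]]]' | grep -E "pos|force"
```

```text
tool_pos: [0.4878, -0.0216, 0.1019]
wrist_force: [-0.4, 0.7, 4.5]
```

```bash
python3 -m creep '[[[0,0,0.5,0],[0,0,0,0]]]' | grep -E "pos|force"
```

```text
tool_pos: [0.4878, -0.0216, 0.1016]
wrist_force: [-2.3, -0.1, 5.5]
```

```bash
python3 -m creep '[[[0,0,0.5,0],[0,0,0.5,0],[0,0,0,0]]]' | grep -E "pos|force"
```

```text
tool_pos: [0.4879, -0.0216, 0.1013]
wrist_force: [-2.4, 0.9, 8.2]
```

```bash
python3 -m creep '[[[0,2,0,0],[0,2,0,0],[0,2,0,0]]]' | grep -E "pos|force"
```

```text
tool_pos: [0.4937, -0.0218, 0.1017]
wrist_force: [-2.9, 0.7, 9.5]
```

```bash
python3 -m creep '[[[0,2,0,0],[0,2,0,0]]]' | grep -E "pos|force"
```

```text
tool_pos: [0.4993, -0.0219, 0.1021]
wrist_force: [-0.2, 1.9, 8.2]
```

```bash
python3 -m creep '[[[0,2,0,0],[0,2,0,0],[0,0,0,0]]]' | grep -E "pos|force"; python3 -m creep '[[[0,0,-6,0],[0,0,0,0],[0,0,0,0]]]' | grep -E "pos|force"
cat > look.py <<'E'
import sys
from h import *
from bench import snapshot
s=snapshot("wrist");n=sys.argv[1];c=s["color"];np.savez(f"pics/{n}.npz",**s)
K,d,E=cam(s)
P=c2w([.4925+.078,-.054,-.017],[[-.11,.05,.105],[-.046,.05,.105],[-.11,-.05,.105],[-.046,-.05,.105]])
H=cv2.getPerspectiveTransform(proj(s,P).astype(np.float32),np.float32([[0,384],[0,0],[600,384],[600,0]]))
im=cv2.warpPerspective(c,H,(600,384),flags=cv2.INTER_CUBIC)
cv2.imwrite(f"pics/{n}.png",im[:,:,::-1])
E
python3 look.py w3
```

```text
tool_pos: [0.5035, -0.022, 0.1017]
wrist_force: [0.7, 0.4, 7.6]
tool_pos: [0.501, -0.0217, 0.1051]
wrist_force: [-1.0, -0.0, -0.9]
```

View pics/w3.png

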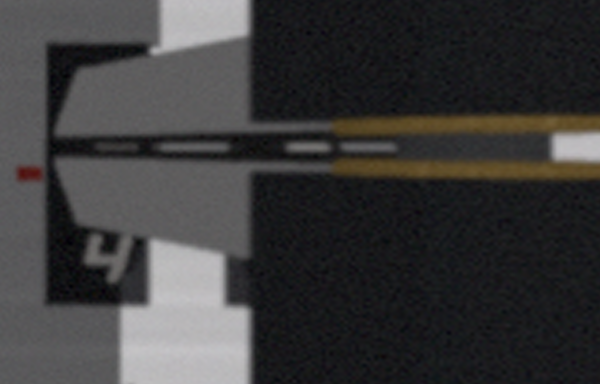

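The rectified view shows the finger over the left wheel, with 4 centred at (108,257), one digit in front of the red mark at (30,173). The top digit is therefore 3, so one digit was passed. I'll repeat the same stroke.

```bash
python3 -m creep '[[[0,-7,-1,0],[0,-7,0,0],[0,0,0,0],[0,0,4,0],[0,0,2,0],[0,0,1,0],[0,0,0,0]]]' | grep -E "pos|force"
```

```text
tool_pos: [0.4881, -0.0216, 0.1015]
wrist_force: [-1.8, 0.7, 7.0]
```

```bash
python3 -m creep '[[[0,2,0,0],[0,2,0,0],[0,2,0,0]]]' | grep -E "pos|force"
```

```text
tool_pos: [0.4938, -0.0217, 0.102]
wrist_force: [-2.4, 1.2, 9.6]
```

```bash
python3 -m creep '[[[0,2,0,0],[0,2,0,0],[0,2,0,0],[0,2,0,0],[0,0,0,0]]]' | grep -E "pos|force"; python3 -m creep '[[[0,0,-9,0],[0,0,-10,0],[0,0,0,0]]]' | grep -E "pos|force"
```

```text
tool_pos: [0.5034, -0.022, 0.1019]
wrist_force: [0.7, -0.3, 5.7]
tool_pos: [0.5021, -0.0219, 0.1199]
wrist_force: [0.3, 0.3, -1.0]
```

```bash
python3 -m creep '[[[-16,0,0,0],[-16,-1,0,0],[0,0,6,0],[0,0,5,0],[0,0,0,0]]]' | grep -E "pos|force"; python3 look.py w4; for i in 1; do python3 -m creep '[[[0,0,1,0],[0,0,0,0]]]' | grep -E "pos|force"; done
```

```text
tool_pos: [0.4994, -0.0535, 0.107]
wrist_force: [-1.4, 0.5, -0.1]
tool_pos: [0.5001, -0.0536, 0.1071]
wrist_force: [0.0, -0.0, 0.7]
```

View pics/w4.png

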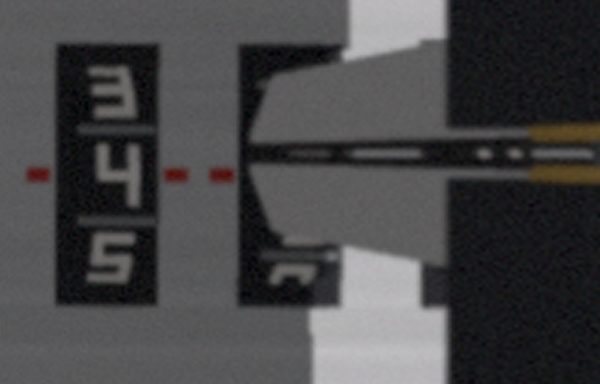

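The left wheel now reads 4 at (118,175), in line with the red marks. The middle wheel is still half off, with a divider at (300,255). Now I feel for the middle rim.

```bash
python3 -m creep '[[[0,0,0.5,0],[0,0,0,0]]]' | grep -E "pos|force"
```

```text
tool_pos: [0.5, -0.0538, 0.1065]
wrist_force: [0.3, 1.2, -0.2]
```

```bash
python3 -m creep '[[[0,0,0.5,0],[0,0,0,0]]]' | grep -E "pos|force"
```

```text
tool_pos: [0.5, -0.0538, 0.1059]
wrist_force: [-0.5, -0.4, 0.6]
```

```bash
python3 -m creep '[[[0,0,0.5,0],[0,0,0,0]]]' | grep -E "pos|force"
```

```text
tool_pos: [0.5, -0.0538, 0.1054]
wrist_force: [-0.6, 1.7, -0.6]
```

```bash
python3 -m creep '[[[0,0,0.5,0],[0,0,0,0]]]' | grep -E "pos|force"
```

```text
tool_pos: [0.5, -0.0538, 0.1049]
wrist_force: [-0.4, -0.4, 0.8]
```

```bash
python3 -m creep '[[[0,0,0.5,0],[0,0,0,0]]]' | grep -E "pos|force"
```

```text
tool_pos: [0.5, -0.0538, 0.1044]
wrist_force: [0.0, -0.1, -0.9]
```

```bash
python3 -m creep '[[[0,0,0.5,0],[0,0,0,0]]]' | grep -E "pos|force"
```

```text
tool_pos: [0.5, -0.0538, 0.1039]
wrist_force: [-0.6, -0.4, -0.9]
```

```bash
python3 -m creep '[[[0,0,0.5,0],[0,0,0,0]]]' | grep -E "pos|force"
```

```text
tool_pos: [0.5, -0.0538, 0.1034]
wrist_force: [0.4, -0.0, 0.3]
```

```bash
python3 -m creep '[[[0,0,0.5,0],[0,0,0,0]]]' | grep -E "pos|force"
```

```text
tool_pos: [0.5002, -0.0538, 0.1033]
wrist_force: [0.1, -0.7, 0.9]
```

```bash
python3 -m creep '[[[0,0,0.5,0],[0,0,0.5,0],[0,0,0,0]]]' | grep -E "pos|force"
```

```text
tool_pos: [0.5005, -0.0539, 0.1027]
wrist_force: [0.3, 1.0, 5.1]
```

```bash
python3 -m creep '[[[0,0,0.5,0],[0,0,0.5,0],[0,0,0,0]]]' | grep -E "pos|force"
```

```text
tool_pos: [0.5012, -0.0539, 0.1022]
wrist_force: [-0.0, 0.7, 6.7]
```

```bash
python3 -m creep '[[[0,0,0.4,0],[0,-2,0,0],[0,-2,0,0],[0,-2,0,0]]]' | grep -E "pos|force"
```

```text
tool_pos: [0.4958, -0.0538, 0.1024]
wrist_force: [0.4, 0.2, 7.4]
```

```bash
python3 -m creep '[[[0,-2,0,0],[0,-2,0,0],[0,-2,0,0],[0,-1,0,0],[0,0,0,0]]]' | grep -E "pos|force"; python3 -m creep '[[[0,0,-7,0],[0,0,0,0],[0,0,0,0]]]' | grep -E "pos|force"; python3 look.py w5
```

```text
tool_pos: [0.4894, -0.0537, 0.1023]
wrist_force: [2.4, 0.2, 6.3]
tool_pos: [0.4863, -0.0535, 0.1067]
wrist_force: [0.0, 0.1, 1.1]
```

View pics/w5.png

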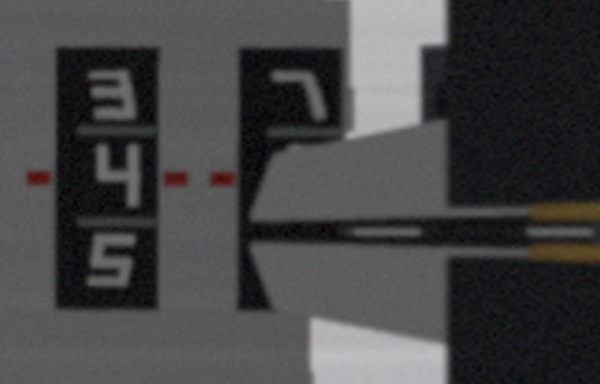

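In the middle wheel, 7 is now centred at (300,95), one digit behind the top and level with the left wheel's 3. It therefore reads 8 and is home. One more stroke.

```bash
python3 -m creep '[[[0,7,-1,0],[0,7,0,0],[0,0,0,0],[0,0,4,0],[0,0,2,0],[0,0,2,0],[0,0,0,0]]]' | grep -E "pos|force"
```

```text
tool_pos: [0.5018, -0.0538, 0.1022]
wrist_force: [-0.7, 0.1, 6.4]
```

```bash
python3 -m creep '[[[0,-2,0,0],[0,-2,0,0],[0,-2,0,0]]]' | grep -E "pos|force"
```

```text
tool_pos: [0.4974, -0.0538, 0.1026]
wrist_force: [3.0, 0.9, 6.1]
```

```bash
python3 -m creep '[[[0,-2,0,0],[0,-2,0,0],[0,-2,0,0],[0,-2,0,0],[0,0,0,0]]]' | grep -E "pos|force"; python3 -m creep '[[[0,0,-9,0],[0,0,-10,0],[0,0,0,0]]]' | grep -E "pos|force"
```

```text
tool_pos: [0.4859, -0.0535, 0.1012]
wrist_force: [-3.5, 0.2, 7.3]
tool_pos: [0.4874, -0.0537, 0.1204]
wrist_force: [-0.4, 0.4, 0.4]
```

```bash
python3 -m creep '[[[-16,7,0,0],[-16,7,0,0],[0,0,6,0],[0,0,5,0],[0,0,0,0]]]' | grep -E "pos|force"; python3 look.py w6
```

```text
tool_pos: [0.4997, -0.0854, 0.1075]
wrist_force: [-0.7, 0.2, -0.6]
```

```bash
python3 -m creep '[[[0,0,1,0],[0,0,0,0]]]' | grep -E "pos|force"
```

```text
tool_pos: [0.5005, -0.0856, 0.1077]
wrist_force: [-0.1, -0.0, 0.3]
```

View pics/w6.png

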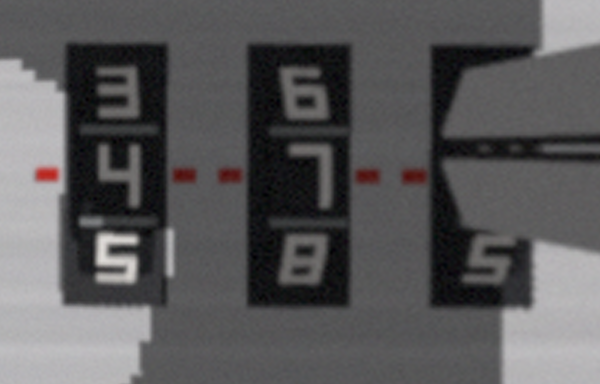

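```bash
python3 -m creep '[[[0,0,0.5,0],[0,0,0,0]]]' | grep -E "pos|force"
```

```text
tool_pos: [0.5005, -0.0858, 0.1071]
wrist_force: [-0.7, 0.2, -0.2]
```

```bash
python3 -m creep '[[[0,0,0.5,0],[0,0,0,0]]]' | grep -E "pos|force"
```

```text
tool_pos: [0.5004, -0.0858, 0.1066]
wrist_force: [-0.2, 0.3, -0.5]
```

```bash
python3 -m creep '[[[0,0,0.5,0],[0,0,0,0]]]' | grep -E "pos|force"
```

```text
tool_pos: [0.5004, -0.0858, 0.106]
wrist_force: [-0.0, -0.4, 0.9]
```

Left reads 4 and middle reads 7, both in line with the marks. The right wheel has 5 in front of the top, so it is still at 4. I keep feeling for its rim.

```bash
python3 -m creep '[[[0,0,0.5,0],[0,0,0,0]]]' | grep -E "pos|force"
```

```text
tool_pos: [0.5004, -0.0858, 0.1055]
wrist_force: [-0.3, 0.9, -0.5]
```

```bash
python3 -m creep '[[[0,0,0.5,0],[0,0,0,0]]]' | grep -E "pos|force"
```

```text
tool_pos: [0.5004, -0.0858, 0.105]
wrist_force: [-0.8, -0.2, 0.4]
```

```bash
python3 -m creep '[[[0,0,0.5,0],[0,0,0,0]]]' | grep -E "pos|force"
```

```text
tool_pos: [0.5004, -0.0858, 0.1045]
wrist_force: [-0.1, -0.2, -0.2]
```

```bash
python3 -m creep '[[[0,0,0.5,0],[0,0,0,0]]]' | grep -E "pos|force"
```

```text
tool_pos: [0.5004, -0.0858, 0.104]
wrist_force: [0.3, 0.0, -0.2]
```

```bash
python3 -m creep '[[[0,0,0.5,0],[0,0,0,0]]]' | grep -E "pos|force"
```

```text
tool_pos: [0.5004, -0.0858, 0.1035]
wrist_force: [0.3, -0.5, -0.1]
```

```bash
python3 -m creep '[[[0,0,0.5,0],[0,0,0,0]]]' | grep -E "pos|force"
```

```text
tool_pos: [0.5005, -0.0858, 0.1031]
wrist_force: [0.3, 0.7, -0.3]
```

```bash
python3 -m creep '[[[0,0,0.5,0],[0,0,0,0]]]' | grep -E "pos|force"
```

```text
tool_pos: [0.5006, -0.0858, 0.1029]
wrist_force: [-0.5, 0.3, 1.8]
```

Contact. I press to about 7 N in small steps.

```bash
python3 -m creep '[[[0,0,0.5,0],[0,0,0.5,0],[0,0,0,0]]]' | grep -E "pos|force"
```

```text
tool_pos: [0.5009, -0.0859, 0.1022]
wrist_force: [-0.4, 0.2, 5.5]
```

```bash
python3 -m creep '[[[0,0,0.5,0],[0,0,0.5,0],[0,0,0,0]]]' | grep -E "pos|force"
```

```text
tool_pos: [0.5011, -0.0859, 0.1018]
wrist_force: [-1.4, 0.9, 6.7]
```

```bash
python3 -m creep '[[[0,-2,0,0],[0,-2,0,0],[0,-2,0,0]]]' | grep -E "pos|force"
```

```text
tool_pos: [0.4975, -0.0858, 0.1025]
wrist_force: [3.2, 1.1, 4.8]
```

```bash
python3 -m creep '[[[0,-2,0,0],[0,-2,0,0],[0,-2,0,0],[0,-2,0,0],[0,0,0,0]]]' | grep -E "pos|force"; python3 -m creep '[[[0,0,-8,0],[0,0,0,0],[0,0,0,0]]]' | grep -E "pos|force"; python3 look.py w7
```

```text
tool_pos: [0.4861, -0.0856, 0.1012]
wrist_force: [-3.4, 0.9, 6.0]
tool_pos: [0.4862, -0.0855, 0.108]
wrist_force: [0.3, -0.3, -0.9]
```

View pics/w7.png

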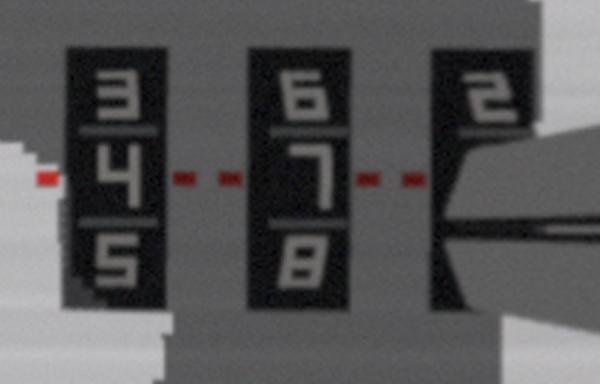

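The right wheel now shows 2 behind the top at (488,97), so it reads 3. I repeat the stroke, pressing slightly harder.

```bash
python3 -m creep '[[[0,7,0,0],[0,7,0,0],[0,0,0,0],[0,0,4,0],[0,0,2,0],[0,0,2.4,0],[0,0,0,0]]]' | grep -E "pos|force"
```

```text
tool_pos: [0.5011, -0.0858, 0.1019]
wrist_force: [-1.3, 0.7, 6.4]
```

```bash
python3 -m creep '[[[0,-2,0,0],[0,-2,0,0],[0,-2,0,0]]]' | grep -E "pos|force"
```

```text
tool_pos: [0.4972, -0.0858, 0.1024]
wrist_force: [4.4, 1.6, 6.0]
```

```bash
python3 -m creep '[[[0,-2,0,0],[0,-2,0,0],[0,-2,0,0],[0,-2,0,0],[0,0,0,0]]]' | grep -E "pos|force"; python3 -m creep '[[[0,0,-9,0],[0,0,-10,0],[-18,3,0,0],[-18,3,0,0],[0,0,0,0]]]' | grep -E "time|pos|force"; python3 look.py w8
```

```text
tool_pos: [0.4854, -0.0855, 0.101]
wrist_force: [-3.6, 0.7, 6.1]
time: 26.38
tool_pos: [0.4916, -0.1234, 0.1185]
wrist_force: [0.5, -0.3, -0.0]
```

View pics/w8.png

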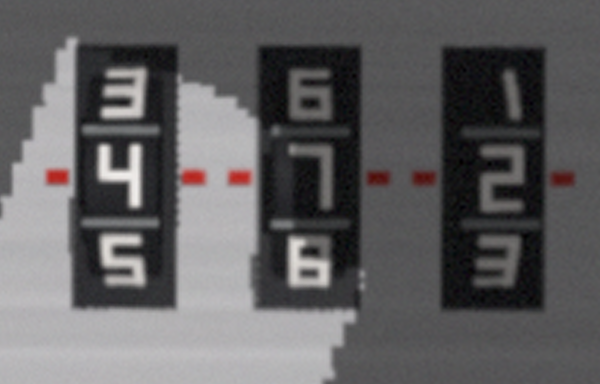

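The code reads 4 - 7 - 2, each digit centred between its marks. I lower the tip onto the bare plate left of the tab and push right.

```bash
python3 -m creep '[[[0,0,9,0],[0,0,9,0],[0,0,0,0],[-6,1,0,0],[-6,0,0,0],[0,0,0,0]]]' | grep -E "pos|force"
```

```text
tool_pos: [0.4928, -0.1343, 0.1015]
wrist_force: [0.5, -0.1, -1.0]
```

```bash
python3 -m creep '[[[-2,0,0,0],[-2,0,0,0],[0,0,0,0]]]' | grep -E "pos|force"
```

```text
tool_pos: [0.4925, -0.1378, 0.1012]
wrist_force: [0.2, 0.2, 0.0]
```

```bash
python3 -m creep '[[[-1,0,0,0],[-1,0,0,0],[0,0,0,0]]]' | grep -E "pos|force"
```

```text
tool_pos: [0.4925, -0.1395, 0.1012]
wrist_force: [-1.0, 1.2, -0.8]
```

```bash
python3 -m creep '[[[-1,0,0,0],[-1,0,0,0],[0,0,0,0]]]' | grep -E "pos|force"
```

```text
tool_pos: [0.4924, -0.1413, 0.1012]
wrist_force: [-0.5, 3.2, 0.7]
```

```bash
python3 -m creep '[[[-1,0,0,0],[-1,0,0,0],[0,0,0,0]]]' | grep -E "pos|force"
```

```text
tool_pos: [0.4924, -0.1438, 0.1011]
wrist_force: [-0.3, 2.9, 0.3]
```

```bash
python3 -m creep '[[[-1,0,0,0],[-1,0,0,0],[0,0,0,0]]]' | grep -E "pos|force"
```

```text
tool_pos: [0.4923, -0.1459, 0.1012]
wrist_force: [0.3, 2.8, 1.5]
```

```bash
python3 -m creep '[[[-1,0,0,0],[0,0,0,0]]]' | grep -E "pos|force"
python3 -c "
from bench import *
import cv2,numpy as np
s=snapshot('side');np.savez('pics/s9.npz',**s)
cv2.imwrite('pics/s9.png',cv2.resize(s['color'][130:250,270:400],None,fx=5,fy=5,interpolation=cv2.INTER_CUBIC)[:,:,::-1])
from h import *
print(proj(s,c2w([.5705,-.054,-.017],[[-.041,0,.103],[-.032,0,.14]])))
"
```

```text
tool_pos: [0.4923, -0.1465, 0.1012]
wrist_force: [-0.1, 4.0, 1.2]
[[321.24282124 185.69668422]
 [319.37446878 170.65767417]]
```

```bash
python3 -m creep '[[[-1,0,0,0],[-0.5,0,0,0],[0,0,0,0]]]' | grep -E "pos|force"
python3 -c "
from bench import *
import cv2,numpy as np
s=snapshot('side')
cv2.imwrite('pics/s10.png',cv2.resize(s['color'][130:250,270:400],None,fx=5,fy=5,interpolation=cv2.INTER_CUBIC)[:,:,::-1])
"
```

```text
tool_pos: [0.4923, -0.148, 0.1011]
wrist_force: [-1.0, 4.7, 0.8]
```

View pics/s10.png

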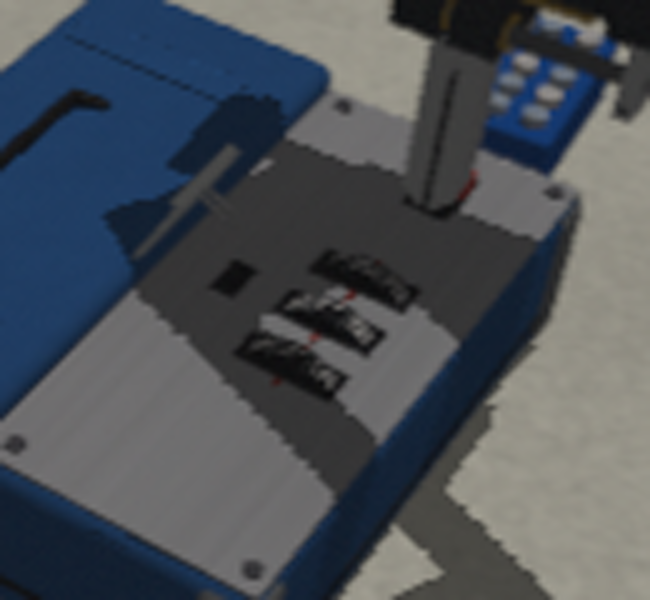

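The hasp is up: its blade is seen edge-on around (185,205) and the catch hole at (235,278) is uncovered. I back off the tab and lift clear.

```bash
python3 -m creep '[[[4,0,0,0],[4,0,0,0],[6,0,0,0],[0,0,0,0],[0,0,-30,0],[0,0,-50,0],[0,0,-50,0],[0,0,0,0]]]'; python3 -m creep '[[[-15,-30,-20,0],[0,-30,0,0],[0,0,0,0],[0,0,0,0]]]'
python3 look.py w11; python3 - <<'E'
from h import *
from bench import snapshot
s=snapshot("side");w=np.load("pics/w11.npz")
a=cv2.resize(s["color"][130:250,270:400],(390,360),interpolation=cv2.INTER_CUBIC)
b=cv2.resize(cv2.imread("pics/w11.png")[:,:,::-1],(400,256));b=cv2.copyMakeBorder(b,0,104,0,0,cv2.BORDER_CONSTANT)
cv2.imwrite("pics/f.png",np.hstack([a,b])[:,:,::-1])
for q in (s,w):
    c=q["color"].astype(int);m=((c[...,0]>110)&(c[...,1]<60)&(c[...,2]<60)).astype(np.uint8)
    k,l,st,ce=cv2.connectedComponentsWithStats(m);i=1+np.argmax(st[1:,4]);print(st[i][4],ray(q,ce[i],.108).round(4))
E
```

```text
time: 30.78
tool_pos: [0.4949, -0.1356, 0.2368]
ee_rot: [3.131, 0.005, 1.552]
wrist_force: [-0.4, -0.1, -0.8]
width: 0.0003
time: 31.28
tool_pos: [0.4325, -0.1482, 0.2502]
ee_rot: [-3.141, -0.0, 1.553]
wrist_force: [0.3, -0.6, -0.3]
width: 0.0002
23 [ 0.4944 -0.1547  0.108 ]
317 [ 0.4919 -0.1543  0.108 ]
```

View pics/f.png

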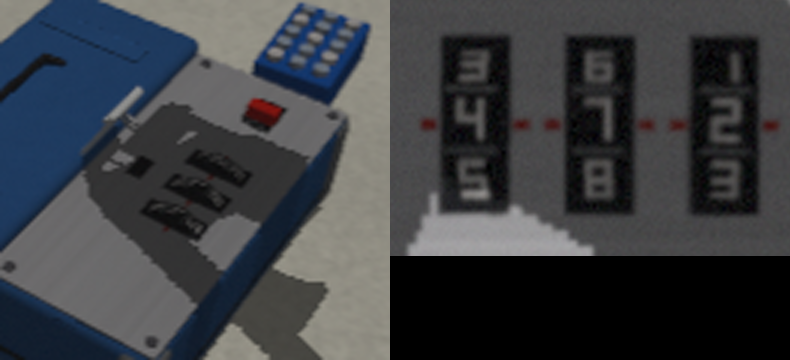

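The final view shows 4-7-2 between the marks, the hasp up at (115,115), the slide back at rest (tab at y = -0.154, as at the start), and the robot clear. I'm handing in.

```bash
python3 -c "from bench import ticket; print(ticket.close_job())"
```

```text
the job is handed in; nothing more can be done
None
```

The case is unlocked and the job is handed in. I rolled the left wheel from 2 to 4, the middle from about 8.6 (resting between digits) to 7, and the right from 4 to 2. I then pushed the slide right until the hasp sprang up, let go and lifted clear. It took about 31 s of the 64 s allowed.

- **Final checks:** the last pictures show 4-7-2 centred between the red marks and the hasp up. The tab is back at its starting place to within 1 mm. The wrist force read under 1 N, so the robot is touching nothing.
- **Force:** every reading on the wheels stayed below 10 N, and the slide took under 5 N. Force was read only at the end of each move, so brief peaks in between were not seen.
- **Disagreements:** my first wheel positions from the two cameras differed by 6–8 mm in y. Measuring the red tab in both settled it to about 1 mm. The rims stood about 2 mm lower than drawn, within the stated range.
- **Not re-checked:** I did not look again at the bottle and screw cap at the end. The arm only passed high above that side, and I felt no unexpected contact.

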